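# Snap the pivot clip onto the easel pin

## Robot

A 6-joint arm with a two-finger parallel gripper is mounted at the origin on the work surface. World frame = base frame: x ahead of the robot, y to its left, z up, the work surface at z = 0. Lengths are in m, angles in rad, forces in N, time in s.
With the tool pointing down it reaches from about 0.225 to 0.725 m from the base axis. Payload 3.1 kg.
Tool frame: the origin (TCP) lies between the finger pads; the fingertips stand 22 mm ahead of it and the grasp point (between the pads) lies 3 mm ahead of it; z points along the fingers, y is the line along which they close (so a half turn about z gives the same grasp; the last joint's range is limited). The gripper opens to 85 mm and grips with 20 to 120 N. Pads are 22 mm wide; open, the fingers measure 114 mm over their backs; the gripper's body (76 mm by 85 mm) begins 54 mm behind the grasp point. The pads swing forward as they close: fully open they stand 13 mm farther back than shut.
Start: joints at [1.213, 0.048, 0.099, 1.622, 0, 1.443], TCP at [0.12, 0.511, 0.253] pointing down, gripper open.
Joint ranges: [-2.91, 2.91], [-0.99, 1.94], [-1.21, 1.42], [-2.12, 2.29], [-1.49, 1.47], [-3.14, 3.14]. Speed limits (rad/s): [2.79, 2.79, 3.14, 3.14, 3.14, 3.14].

## Interface

Orientations are given as a rotation vector (axis times angle).
In Python, from station import r, imaging, finish_job gives the robot as it stands.
- The arm moves only by the tool step_arm, never from a script. Its argument "deltas" is a list of rows, each a list of 5 numbers: the shift along the tool's x, y, z in m, then the turn about the tool's z in degrees, then the closure in counts, from 0 (fully open) to 255 (shut). A call has 1 to 8 rows; each row is the pose to reach, as a shift and turn from the pose commanded when the call began, along the tool's axes at that moment; what a row does not reach only later rows make up. A row lasts 1/10 s, in which the tool goes at most 50 mm and 8.59 degrees, less where a joint would pass 70% of its speed; a pose out of reach is approached as far as the arm can. A call with a gripper value outside its range is refused whole. The fingers move at their own pace and stop on an object; the grip force is fixed at half the most. Time passes only in rows, so rows that repeat a pose let the fingers close. It gives the time, the measured TCP pose, the force, the opening and the grip force at its end, in the units of the state.
- r.sense(): the state, without advancing time (a new reading comes with each control period).
- imaging.grab_frame(name): name is "side" or "top" or "wrist"; returns a dict with "img" (384x512x3 uint8, blue, green, red), "fx", "fy", "cx", "cy" (pixels), "R" (3x3) and "t" (3): a world point X has camera coordinates R X + t; the wrist camera has in their place "tool_from_camera" (4x4, takes a point from camera to tool coordinates, whose origin is the TCP and whose axes are the flange's). Camera axes: x right, y down, z forward; pixel columns grow to the right and rows downward; lengths in m; the calibration is good to about 2 mm. A picture is of the moment at which its call begins: read the wrist's pose just before it. There is no depth.
- finish_job(): hands the job in; it is judged then, once.
The state is a dict: "t": time; "joint_pos": joint angles; "joint_vel": joint speeds; "joint_torque": joint torques, N m; "tcp_pos": TCP position; "tcp_rot": TCP orientation; "force": force on the tool from outside, world axes, zero at the start; "wrist_torque": the same for the moment, N m; "finger_gap": opening from 0.0 (shut) to 1.0 (fully open); "finger_force": force on a finger pad.
Only numpy, scipy, OpenCV 4.12 (cv2) and the standard library are available. Lean on these libraries where they do the work, as an engineer would, in place of code of your own. Each camera call takes 0.05 s, during which the arm holds its last target. There are 200 camera calls.

## Task

The split pivot clip lies on the metal plate of the table easel's foot with its open mouth towards the upright grooved pin. Pick up the fork tool, straddle the clip's tail with its two prongs and push the clip sideways into the pin's groove until it snaps fully home, pushing gently (never with more than 20 N) and never touching the clip with the gripper. Then stand the fork tool upright on its cork mat, let go of it, and leave everything else on the table undisturbed.

Things in the scene. Friction and masses are not known exactly. Their poses are not given: they have to be found in the camera images.
- easel_foot: Foot of a table easel: fixed wooden block 160 x 120 x 30 mm with two low side guides (top z 40 mm) in which the prop arm slides lengthwise. +x is the arm's direction and that in which the clip is pushed onto the pin, z up. Origin on the table, on the pin's line of travel.
- pin_groove (a point): Pin's axis at the plate's top, the groove's lower edge (z 48 mm); axes as easel_foot. Neck of the groove: 15 mm diameter, 9 mm high; head above it: 22 mm diameter, 11 mm high. Pin and plate sit on the prop arm (70 mm wide, top z 44 mm, end stop 137 mm beyond the pin, 45 mm high), which is loose: pushed with 4 N it gives 0 to 45 mm in +x, a different amount each time, before it stops hard.
- clip: Loose flat dark steel split clip, 6 mm thick, 34 g, on the plate: at first 37 to 90 mm short of the pin, up to 8 mm aside, turned up to 0.25 rad. Origin on its underside at the bore's centre, where the pin's axis lies when home; +x out of its mouth, z up. Spine x -16 to -8 mm, 28 mm wide. Tail 8 mm wide, x -27 to -16 mm. Two sprung jaws, 28 mm over their outsides, reach to x = 10.5 mm.
- clip_shoulders (a point): Middle of the back face of the clip's spine (clip x = -16 mm, on its underside): the shoulders to push on lie either side of the tail, 4 to 14 mm out. Same axes as the clip. The plate they rest on: 60 mm wide, from 112 mm before to 18 mm beyond the pin's axis, top z 48 mm.
- clip_mouth (a point): Centre of the clip's mouth, 11.6 mm wide between the round lips of the jaws (clip x = 7 mm, underside). The lips meet the neck when the clip is about 13 mm short of the pin's axis, are spread widest at 7 mm short, then snap shut behind it. The push needed is about 8 to 15 N; once home the spine stops hard on the neck (0.5 mm play).
- fork: Loose hand tool, about 160 g, standing on the mat. Steel foot plate 6 mm thick and 36 mm wide, x -20 to 35 mm, with two prongs forward to x = 60 mm. Upright wooden handle 24 mm (x) by 28 mm (y), z 6 to 66 mm above the underside. Origin on its underside below the handle's centre; +x along the prongs, z up.
- fork_tips (a point): Midway between the front ends of the fork's two prongs, on their underside (fork x = 60 mm). Each prong is 6 mm wide and 6 mm thick; the gap between them is 11 mm wide, open at the front, 25 mm deep. Same axes as the fork.
- mat: Fixed cork mat 150 (x) x 120 (y) x 4 mm on which the fork tool stands at the start and must stand at the end. Origin at the centre of its underside, on the table.
- pan_tin: Bystander: fixed open tin of pan colours 140 x 110 x 20 mm, on the other side of the foot from the mat. Origin at the centre of its underside.
- washer: Bystander: loose ring 34 mm across, 4 mm thick, lying on the prop arm beyond the pin. It rides along with the arm. Origin at the centre of its underside.
- brush_a: Bystander: loose brush 200 mm long, 20 mm thick, lying between the robot and the foot, along its own x. Origin at its middle, underside.
- brush_b: Bystander: loose brush 220 mm long, 20 mm thick, at the back right. Origin at its middle, underside.
- tape_roll: Bystander: loose empty roll 90 mm across, 24 mm high, back right. Origin at the centre of its underside.
- paint_tube: Bystander: loose paint tube 95 mm long, 16 mm high, back left. Origin about its middle, underside.
- eraser: Bystander: loose eraser 50 x 24 x 14 mm, front left. Origin at the centre of its underside.
- bulldog: Bystander: loose bulldog clip for paper, 60 mm wide, 16 mm high, back left. Origin at the centre of its underside.

How it is judged:
On the way, in this order (a step that is already met when the one before it is completed fails the run):
1. the fork tool is held in the gripper, lifted clear of its mat (z of fork in the frame of mat above 0.02 m and contact force between the fingers and fork above 2 N), for 0.2 s.
2. the fork, held in the gripper, pushes the clip against the pin, not yet home (contact force between fork and clip above 1 N and contact force between clip and easel_foot above 1 N and contact force between the fingers and fork above 2 N and horizontal distance between clip and pin_groove above 0.008 m), for 0.05 s.
3. the clip has snapped home in the groove: its bore within 2.5 mm of the pin's axis (horizontal distance between clip and pin_groove below 0.0025 m and z of clip in the frame of pin_groove between -0.002 and 0.003 m), for 0.2 s.
At the end, for the whole second after the job is handed in: The clip is home: bore centre within 2.5 mm of the pin's axis, flat in the groove (within 3 mm of the plate, tilt under 0.15 rad); the fork stands upright (tilt under 0.1 rad) on the cork mat, handle centre within 70 mm along and 55 mm across of the mat's centre; both at rest (all of step 3 and angle between clip's own z axis and vertical below 0.15 rad and x of fork in the frame of mat between -0.07 and 0.07 m and y of fork in the frame of mat between -0.055 and 0.055 m and z of fork in the frame of mat below 0.008 m and angle between fork's own z axis and vertical below 0.1 rad and linear speed of each of fork, clip below 0.02 m/s); the robot touches nothing.
It fails at once if the fork presses the clip with more than 20 N (contact force between fork and clip above 20 N).
It fails at once if the fork presses on the easel foot, its plate or pin with more than 20 N (contact force between fork and easel_foot above 20 N).
It fails at once if the gripper or arm touches the clip (contact force between the arm and clip above 0.5 N).
It fails at once if the gripper's fingers touch the clip (contact force between the fingers and clip above 0.5 N).
It fails at once if a bystander is moved by more than 25 mm (the washer, which rides along on the sliding arm, by more than 70 mm) (distance of washer from where it was at the start of the episode above 0.07 m or distance of any of brush_a, brush_b, tape_roll, paint_tube, eraser, bulldog from where it was at the start of the episode above 0.025 m).
It also fails if it takes over 58 s, if anything falls off the work surface, if the arm or the gripper's body presses on something with over 40 N, if the wrist force passes 120 N, or if a joint passes its speed limit or range.

## Working session

There is one attempt and no reset: what is moved stays moved. The work goes in short steps, Python scripts to look and compute and a tool call to move; the robot and the scene stay as the last step left them, time stands still between calls to the robot, and variables do not carry over. Pictures are saved under pics/ and viewed, at most 10 in all, crops included, and the job is handed in when it is done.

Besides the shell and the picture viewer there is one more tool, called after "Call:" as name(argument=value, ...), one argument or row to a line, values as JSON. step_arm: Moves the arm, as the interface text tells. Its arguments: {"type":"object","properties":{"deltas":{"type":"array"}},"required":["deltas"]}

```bash
mkdir -p pics; ls; python3 - <<'E'
from station import r, imaging
import cv2,pickle
s=r.sense();print(s)
d={}
for n in("side","top","wrist"):
    f=imaging.grab_frame(n);d[n]=f
    cv2.imwrite(f"pics/{n}0.png",f["img"])
    print(n,{k:v for k,v in f.items() if k!="img"})
a=cv2.hconcat([d["top"]["img"],d["side"]["img"]])
pickle.dump((s,d),open("f0.pkl","wb"))
E
```

```text
pics
{'t': 0.0, 'joint_pos': array([1.21319796e+00, 4.87478961e-02, 9.75646981e-02, 1.62198686e+00,
       1.00137741e-05, 1.44300495e+00]), 'joint_vel': array([ 1.28600761e-03,  3.84996751e-04,  6.76354284e-04,  9.90735586e-04,
       -8.95732443e-05,  6.23972742e-04]), 'joint_torque': array([ 1.15958937e-04, -3.38786423e+01,  3.20014429e+01,  2.04662851e-02,
       -1.40096540e-04,  7.95484169e-06]), 'tcp_pos': array([0.11939535, 0.51066375, 0.25210196]), 'tcp_rot': array([-0.36011943, -3.12029811,  0.00361493]), 'force': array([ 0.29597486, -0.29669747, -0.45878592]), 'wrist_torque': array([-0.0004043 ,  0.01149918, -0.02421602]), 'finger_force': 0.0, 'finger_gap': 0.9981354361140802}
side {'fx': 380.00092892088816, 'fy': 380.00092892088816, 'cx': 252.01729398601017, 'cy': 195.7926520961688, 'R': array([[ 0.88840529, -0.45903183, -0.00508166],
       [-0.3502458 , -0.67062297, -0.65390573],
       [ 0.29675567,  0.58271314, -0.75655897]]), 't': array([-0.44770001,  0.22100453,  0.81044173])}
top {'fx': 491.5485163344127, 'fy': 491.5485163344127, 'cx': 255.17472874366607, 'cy': 192.94631759161248, 'R': array([[-0.02509482, -0.99936849,  0.02515706],
       [-0.99252349,  0.02190035, -0.12007285],
       [ 0.11944608, -0.02798218, -0.99244629]]), 't': array([0.00512441, 0.54145753, 1.19831914])}
wrist {'fx': 280.960985679438, 'fy': 280.960985679438, 'cx': 256.1954923831863, 'cy': 192.15299637778216, 'tool_from_camera': array([[ 4.27982095e-04, -9.66013720e-01, -2.58490443e-01,
         6.50589283e-02],
       [ 9.99999671e-01,  5.91650073e-04, -5.55378885e-04,
         1.51214771e-04],
       [ 6.89439512e-04, -2.58490120e-01,  9.66013655e-01,
        -1.20365502e-01],
       [ 0.00000000e+00,  0.00000000e+00,  0.00000000e+00,
         1.00000000e+00]])}
```

View pics/top0.png

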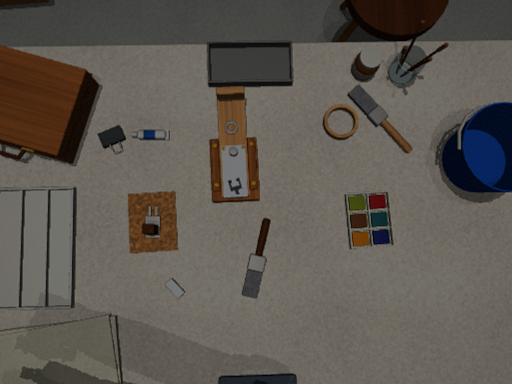

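View pics/side0.png

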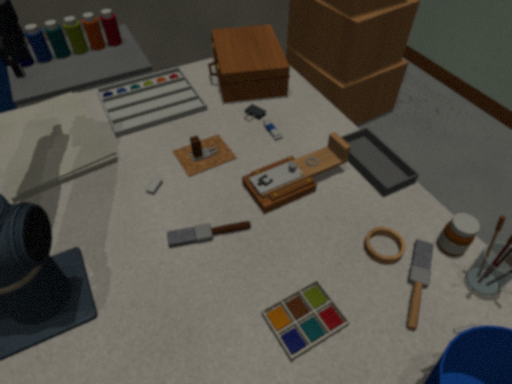

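View pics/wrist0.png

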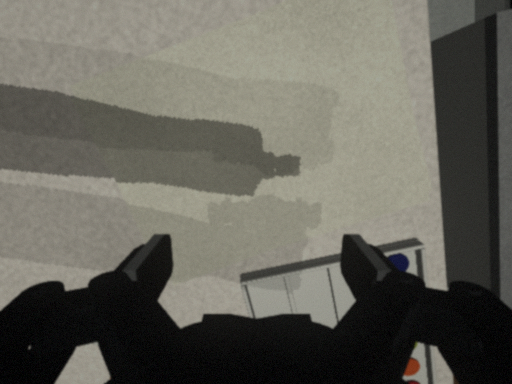

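The top view shows the mat at about (153,222), with the fork handle at (150,228) and the prongs pointing up. The clip is at (235,186), the pin at (234,152) and the washer at (231,127). The side view shows the mat at (204,155), the handle at (196,147), the clip at (265,181) and the pin at about (291,165).

```bash
cat > h.py <<'E'
import numpy as np,cv2
from scipy.spatial.transform import Rotation as Ro
def cam(f,s=None):
    """camera centre and world-from-camera rotation"""
    if "R" in f: return -f["R"].T@f["t"], f["R"].T
    T=f["tool_from_camera"]; Rw=Ro.from_rotvec(s["tcp_rot"]).as_matrix()
    return s["tcp_pos"]+Rw@T[:3,3], Rw@T[:3,:3]
def ray(f,uv,s=None):
    c,R=cam(f,s); d=R@np.array([(uv[0]-f["cx"])/f["fx"],(uv[1]-f["cy"])/f["fy"],1]); return c,d/np.linalg.norm(d)
def onz(f,uv,z,s=None):
    c,d=ray(f,uv,s); return c+d*(z-c[2])/d[2]
def tri(rays):
    A=sum(np.eye(3)-np.outer(d,d) for c,d in rays); b=sum((np.eye(3)-np.outer(d,d))@c for c,d in rays)
    X=np.linalg.solve(A,b); return X,[np.linalg.norm(np.cross(X-c,d)) for c,d in rays]
def proj(f,X,s=None):
    c,R=cam(f,s); p=R.T@(np.asarray(X)-c); return np.array([f["fx"]*p[0]/p[2]+f["cx"],f["fy"]*p[1]/p[2]+f["cy"]])
E
python3 - <<'E'
from h import *;import pickle
s,d=pickle.load(open("f0.pkl","rb"));t,w=d["top"],d["side"]
P=lambda n,x:print(n,np.round(x,4))
for n,uv,z in(("mat",(153,222),.004),("handle",(151,228),.07),("clip",(235,184),.05),("pin",(234,152),.068),("washer",(231,127),.048),("foot",(234,170),.035)):P(n,onz(t,uv,z))
for n,a,b in(("mat",(153,222),(204,155)),("handle",(151,228),(195,138)),("clip",(235,184),(265,181)),("pin",(234,152),(291,163))):
    X,e=tri([ray(t,a),ray(w,b)]);P(n,X);P(" res",e)
P("tool",Ro.from_rotvec(s["tcp_rot"]).as_matrix())
# masks: cork and dark brown handle
for n,f,(x0,y0,x1,y1) in(("top",t,(120,180,190,265)),("side",w,(165,125,245,185))):
    h=cv2.cvtColor(f["img"],cv2.COLOR_BGR2HSV)[y0:y1,x0:x1]
    m=((h[...,1]>90)&(h[...,2]>70)).astype(np.uint8)
    c=max(cv2.findContours(m,0,2)[0],key=cv2.contourArea);c=c+[x0,y0]
    print(n,cv2.minAreaRect(c))
    k=((h[...,2]<70)).astype(np.uint8);cs=max(cv2.findContours(k,0,2)[0],key=cv2.contourArea)+[x0,y0]
    print(" handle",cv2.boundingRect(cs),cv2.minAreaRect(cs))
E
```

```text
mat [0.4765 0.2521 0.004 ]
handle [0.4579 0.2449 0.07  ]
clip [0.5627 0.0421 0.05  ]
pin [0.6395 0.0428 0.068 ]
washer [0.7076 0.0493 0.048 ]
foot [0.6003 0.0441 0.035 ]
mat [0.4773 0.2519 0.0038]
 res [0.0008 0.0008]
handle [0.457  0.2426 0.0828]
 res [0.0003 0.0003]
clip [0.5628 0.0421 0.0507]
 res [0.0002 0.0002]
pin [0.6373 0.0425 0.0802]
 res [0.0003 0.0003]
tool [[-9.737e-01  2.278e-01 -8.000e-04]
 [ 2.278e-01  9.737e-01 -2.200e-03]
 [ 3.000e-04 -2.400e-03 -1.000e+00]]
top ((152.1072235107422, 221.6446533203125), (59.42576599121094, 47.59054946899414), 87.1375961303711)
 handle (142, 215, 19, 22) ((151.0, 225.5), (21.0, 18.0), 90.0)
side ((204.29452514648438, 154.45205688476562), (29.377330780029297, 55.711585998535156), 69.44395446777344)
 handle (191, 136, 13, 25) ((196.33782958984375, 148.0270233154297), (23.837852478027344, 10.52153491973877), 80.53767395019531)
```

Call:
step_arm(
  deltas=[
    [-0.049,-0.023,0,8.5,0],
    [-0.098,-0.046,0,17,0],
    [-0.147,-0.069,0,25.5,0],
    [-0.196,-0.092,0,34,0],
    [-0.245,-0.115,0,42.5,0],
    [-0.29,-0.138,0.01,51,0],
    [-0.335,-0.161,0.02,59.5,0],
    [-0.38,-0.18,0.03,68,0],
  ],
)

```text
t: 0.95
tcp_pos: [0.4318, 0.2615, 0.2276]
tcp_rot: [2.051, 2.379, 0.001]
force: [0.8, 0.2, 0.1]
finger_gap: 0.997
finger_force: 0.0
```

Call:
step_arm(
  deltas=[
    [-0.02,0.022,0.01,8.5,0],
    [-0.022,0.023,0.02,8.5,0],
    [-0.022,0.023,0.02,8.5,0],
    [-0.022,0.023,0.02,8.5,0],
  ],
)

```text
t: 1.35
tcp_pos: [0.4556, 0.2454, 0.2075]
tcp_rot: [-2.212, -2.229, 0.002]
force: [-0.3, 0.7, -0.2]
finger_gap: 0.997
finger_force: 0.0
```

```bash
python3 - <<'E'
from station import r, imaging
import cv2,pickle
s=r.sense();f=imaging.grab_frame("wrist");pickle.dump((s,f),open("w1.pkl","wb"))
print(s["tcp_pos"],s["tcp_rot"],s["joint_pos"])
cv2.imwrite("pics/w1.png",f["img"])
E
```

```text
[0.45556473 0.24539293 0.20747561] [-2.21214804e+00 -2.22910251e+00  1.85598179e-03] [ 3.64132096e-01  2.39936414e-02 -1.64909979e-02  1.53185483e+00
  5.42759365e-04  1.92729304e+00]
```

View pics/w1.png

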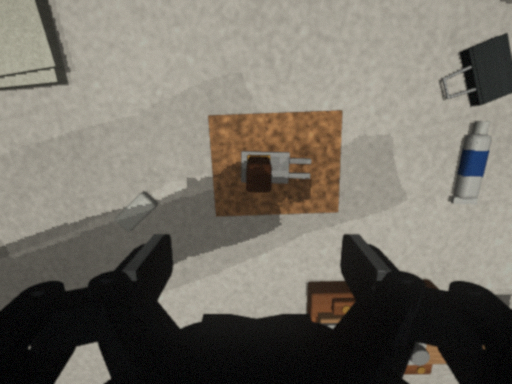

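The wrist view shows the mat from (209,115) to (342,215), with the fork handle at about (259,174) and the prong ends at about (311,161) and (310,176). The fork points to image right, which is world +x.

```bash
cat > fk.py <<'E'
from h import *
def masks(f,box):
    x0,y0,x1,y1=box;h=cv2.cvtColor(cv2.GaussianBlur(f["img"],(3,3),0),cv2.COLOR_BGR2HSV).astype(int)
    z=np.zeros(h.shape[:2],np.uint8);z[y0:y1,x0:x1]=1
    return z*((h[...,1]<70)&(h[...,2]>75)).astype(np.uint8), z*(h[...,2]<85).astype(np.uint8)*(h[...,1]>60)
def big(m):
    return max(cv2.findContours(m.astype(np.uint8),0,1)[0],key=cv2.contourArea)
E
python3 - <<'E'
from fk import *;import pickle
s,f=pickle.load(open("w1.pkl","rb"))
st,ha=masks(f,(225,130,335,205))
print("steel",cv2.boundingRect(st),"handle",cv2.boundingRect(big(ha)),cv2.minAreaRect(big(ha)))
for c in range(240,316,5):
    rr=np.where(st[:,c])[0];
    g=np.split(rr,np.where(np.diff(rr)>1)[0]+1) if len(rr) else []
    print(c,[(int(a[0]),int(a[-1])) for a in g],np.where(ha[:,c])[0][[0,-1]] if ha[:,c].any() else "")
for c in(230,):print(f["img"][160,240:320:6].tolist())
E
```

```text
steel (241, 151, 70, 29) handle (225, 156, 86, 49) ((267.5, 180.0), (48.0, 85.0), 90.0)
240 [] [163 204]
245 [(151, 162)] [182 204]
250 [(151, 154)] [156 204]
255 [(152, 154)] [156 204]
260 [(152, 154)] [156 204]
265 [(152, 154)] [156 204]
270 [(152, 155), (159, 162)] [165 204]
275 [(152, 178)] [183 204]
280 [(152, 178)] [183 201]
285 [(152, 179)] [183 196]
290 [(158, 163), (173, 178)] [178 199]
295 [(158, 163), (173, 178)] [179 199]
300 [(158, 163), (173, 178)] [179 200]
305 [(158, 163), (173, 178)] [179 198]
310 [(159, 162)] [180 185]
315 [] 
[[72, 98, 127], [96, 103, 105], [19, 26, 35], [16, 24, 32], [20, 28, 35], [77, 88, 96], [117, 124, 123], [132, 138, 140], [104, 108, 110], [118, 122, 125], [120, 123, 126], [116, 121, 122], [63, 89, 124], [60, 94, 130]]
```

```bash
python3 - <<'E'
from fk import *;import pickle
s,f=pickle.load(open("w1.pkl","rb"))
a=onz(f,(311.5,168),.010,s);b=onz(f,(241.5,168),.010,s);c=onz(f,(288.,168),.010,s)
print(a,b,c,np.linalg.norm(a-b),"origin from tip",a-[.06,0,0])
R=Ro.from_rotvec(s["tcp_rot"]).as_matrix();print(R.round(3))
g=cv2.cvtColor(f["img"],cv2.COLOR_BGR2GRAY)
m=((g<48).astype(np.uint8));m[:150]=0;m[194:]=0;m[:,:240]=0;m[:,280:]=0
x,y,w,h=cv2.boundingRect(big(m));print("handle",x,y,w,h)
print("top centre if z=.07",onz(f,(x+w/2-.5,y+h-.5-12),.07,s), "bottom edge",onz(f,(259,y+h),.07,s))
hc=cv2.cvtColor(f["img"],cv2.COLOR_BGR2HSV)
for u,v in((209.5,115.5),(342.5,111),(340,213),(215.5,216)):print("mat",onz(f,(u,v),.004,s).round(4))
E
```

```text
[0.51869198 0.25464345 0.01      ] [0.43857493 0.25397609 0.01      ] [0.49180229 0.25441946 0.01      ] 0.08011983047742349 origin from tip [0.45869198 0.25464345 0.01      ]
[[-0.008  1.    -0.002]
 [ 1.     0.008 -0.   ]
 [-0.    -0.002 -1.   ]]
handle 243 157 29 37
top centre if z=.07 [0.45626344 0.25195459 0.07      ] bottom edge [0.45827425 0.23977777 0.07      ]
mat [0.403  0.3117 0.004 ]
mat [0.5504 0.3177 0.004 ]
mat [0.5578 0.1985 0.004 ]
mat [0.4062 0.1933 0.004 ]
```

Call:
step_arm(
  deltas=[
    [0,0,0.03,0,0],
    [0,0,0.05,0,0],
    [0,0,0.05,0,0],
    [0,0,0.05,0,0],
  ],
)

```text
t: 1.8
tcp_pos: [0.456, 0.2458, 0.1586]
tcp_rot: [2.213, 2.23, 0.001]
force: [0.8, -0.2, 0.6]
finger_gap: 0.998
finger_force: 0.0
```

```bash
python3 - <<'E'
from station import r, imaging
import cv2,pickle
s=r.sense();f=imaging.grab_frame("wrist");pickle.dump((s,f),open("w2.pkl","wb"))
cv2.imwrite("pics/w2.png",cv2.resize(f["img"][60:330,100:420],None,fx=2.2,fy=2.2,interpolation=2))
print(s["tcp_pos"])
E
```

```text
[0.45600838 0.2457977  0.15858576]
```

View pics/w2.png

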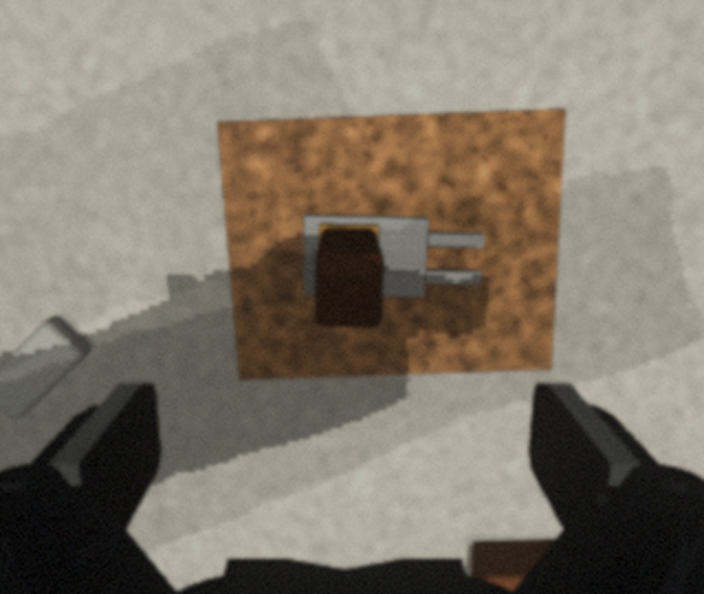

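The crop shows the prong ends at (484,241) and (482,277), the plate from x 304 to 427 and y 216 to 298, and the front edge of the handle top at y≈325 with x from 316 to 382.

```bash
python3 - <<'E'
from fk import *;import pickle
s1,f1=pickle.load(open("w1.pkl","rb"));s2,f2=pickle.load(open("w2.pkl","rb"));_,d=pickle.load(open("f0.pkl","rb"))
for n,z,p in(("tip",.01,(319.8,177.6)),("rear",.01,(238.0,176.8)),("plate front",.01,(294.1,176.8)),("handle edge",.07,(258.6,207.7))):print(n,onz(f2,p,z,s2).round(4))
print(tri([ray(f1,(311.5,168),s1),ray(f2,(319.8,177.6),s2)]))
# handle top in top+side+wrist2: edge towards -y
print(tri([ray(f1,(259,192.5),s1),ray(f2,(258.6,207.7),s2)]))
X=onz(f2,(258.6,207.7),.07,s2)+[0,.014,0]
for n in("top","side"):print(n,proj(d[n],X),proj(d[n],X+[0,0,-.06]))
for n in("top","side"):
    g=cv2.cvtColor(d[n]["img"],cv2.COLOR_BGR2GRAY);u,v=proj(d[n],X).astype(int)
    print(g[v-10:v+12,u-10:u+12])
E
```

```text
tip [0.5184 0.2543 0.01  ]
rear [0.4384 0.2544 0.01  ]
plate front [0.4932 0.2549 0.01  ]
handle edge [0.4582 0.2426 0.07  ]
(array([0.51835204, 0.25463394, 0.01087105]), [np.float64(0.000233081494216548), np.float64(0.0002330814942164349)])
(array([0.45846443, 0.23529167, 0.04785597]), [np.float64(3.790416986730156e-05), np.float64(3.790416986725465e-05)])
top [146.11713207 228.02001515] [150.77113608 229.19545356]
side [194.160443   138.48478948] [196.68006775 154.57407723]
[[ 71  67  62  61  55  57  65  65  61  81 107 100  98 103 103 103 103 102
  103 107 107 109]
 [ 63  57  56  54  49  55  62  71  63  75 107  99  97 105 101 102 103 103
  104 107 107 110]
 [ 64  54  51  54  59  62  68  70  59  68 107  98  92  97  96  96  94  95
   97  98  99 103]
 [ 63  51  53  62  71  72  73  66  55  67 108  95  88  90  89  89  88  89
   91  92  94  96]
 [ 57  48  53  66  77  77  69  61  51  70 109  96  89  92  93  94  90  90
   92  91  96  94]
 [ 58  50  51  64  78  75  58  36  35  54  82  73  68  71  70  69  69  72
   85  98  97  98]
 [ 73  64  61  64  74  70  47  21  22  28  36  34  33  34  34
[... 2774 characters left out ...]
7  28  22   9  27  28  43  68
   77  80  78  73]
 [117 116 117 116 114 103  79  47  25  22  19  21  20  15  14  17  38  60
   77  80  78  76]
 [115 116 113 112 105  96  77  47  16  22  16  17  16  13  12  14  36  56
   72  80  78  73]
 [110 106 105 100  94  85  68  44  25  14  17  13  18  15  17  17  32  54
   66  80  78  77]
 [ 96  93  91  89  83  79  69  48  26  10  12  15  16  17  13  16  24  46
   62  72  79  75]
 [ 82  81  81  82  82  78  69  49  25  15  16   5  10  14  19  15  28  46
   60  73  81  81]
 [ 74  73  77  81  80  77  74  56  34  15  11  10  14  13  13  14  28  41
   65  79  84  89]
 [ 68  72  76  78  81  78  72  55  34  20   9   3  18  16  10  17  22  42
   65  82  87  90]]
```

Call:
step_arm(
  deltas=[
    [0.009,0.0025,0.03,0,0],
    [0.009,0.0025,0.07,0,0],
    [0.009,0.0025,0.1,0,0],
    [0.009,0.0025,0.118,0,0],
    [0.009,0.0025,0.1185,0,0],
    [0.009,0.0025,0.1185,0,100],
    [0.009,0.0025,0.1185,0,180],
    [0.009,0.0025,0.1185,0,255],
  ],
)

```text
t: 2.65
tcp_pos: [0.4608, 0.2547, 0.0417]
tcp_rot: [2.214, 2.227, 0.006]
force: [-0.3, 0.4, 0.6]
finger_gap: 0.517
finger_force: 0.0
```

Call:
step_arm(
  deltas=[
    [0,0,0,0,255],
    [0,0,0,0,255],
    [0,0,0,0,255],
    [0,0,0,0,255],
  ],
)

```text
t: 3.05
tcp_pos: [0.4598, 0.2544, 0.0408]
tcp_rot: [2.215, 2.227, 0.003]
force: [-1.1, 0.8, 4.9]
finger_gap: 0.274
finger_force: 60.2
```

Call:
step_arm(
  deltas=[
    [0,0,-0.02,0,255],
    [0,0,-0.06,0,255],
    [0,0,-0.1,0,255],
    [0,0,-0.12,0,255],
    [-0.045,0,-0.12,0,255],
    [-0.09,0,-0.12,0,255],
    [-0.135,-0.005,-0.12,0,255],
    [-0.18,-0.01,-0.12,0,255],
  ],
)

```text
t: 3.85
tcp_pos: [0.4494, 0.0724, 0.1586]
tcp_rot: [-2.214, -2.229, 0.001]
force: [1.1, -0.4, -2.2]
finger_gap: 0.273
finger_force: 59.5
```

Call:
step_arm(
  deltas=[
    [-0.03,0,0,0,255],
    [-0.03,0,0,0,255],
    [-0.03,0,0,0,255],
  ],
)

```text
t: 4.15
tcp_pos: [0.4499, 0.0435, 0.1587]
tcp_rot: [-2.216, -2.225, 0.0]
force: [-0.1, 0.6, -2.0]
finger_gap: 0.279
finger_force: 59.4
```

```bash
python3 - <<'E'
from station import r, imaging
import cv2,pickle
s=r.sense();f=imaging.grab_frame("wrist");g=imaging.grab_frame("side");pickle.dump((s,f,g),open("w3.pkl","wb"))
a=cv2.resize(f["img"][130:290,232:512],None,fx=2.8,fy=2.8,interpolation=2)
cv2.imwrite("pics/w3.png",a)
print(s["tcp_pos"],s["finger_force"],s["force"],s["joint_pos"])
E
```

```text
[0.44989494 0.04345371 0.15866363] 59.40814554691315 [-0.08415585  0.60156103 -2.02681124] [-5.26741050e-02 -1.42528183e-01 -2.72301323e-01  1.44212196e+00
  6.14729491e-04  1.51432953e+00]
```

View pics/w3.png

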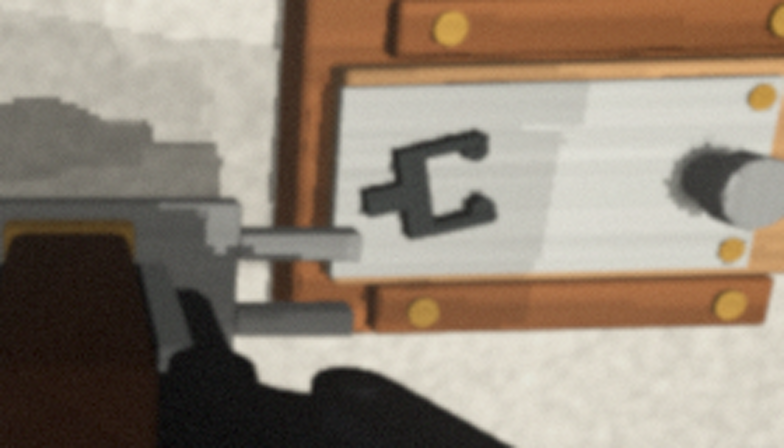

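The crop shows the prong ends at about (360,247) and (351,322). The clip's tail end is at (364,202), its spine back runs from (393,150) to (407,238), and its lips are at (490,150) and (496,215). The plate's left edge runs from (343,85) to (333,275), and the pin head is at about (770,190).

```bash
cat >> fk.py <<'E'
def clipc(f,s,box,thr=75,z=.048):
    """clip contour (world xy on plane z), all pixels"""
    x0,y0,x1,y1=box;g=cv2.cvtColor(f["img"],cv2.COLOR_BGR2GRAY)[y0:y1,x0:x1]
    c=big(g<thr)[:,0]+[x0,y0]; return c,np.array([onz(f,p,z,s)[:2] for p in c])
E
python3 - <<'E'
from fk import *;import pickle
s,f,g=pickle.load(open("w3.pkl","rb"))
F=lambda u,v:(u/2.8+232-.3,v/2.8+130-.3)
W=lambda u,v,z:onz(f,F(u,v),z,s).round(4)[:2]
print("tips",W(360,249,.128),W(351.5,322,.128),"mid gap",W(355,285.5,.128))
print("prong roots upper",W(238,249,.128),"lower",W(236,322,.128))
a,b=W(343,85,.048),W(333,275,.048);print("plate left",a,b,np.linalg.norm(a-b))
u=[W(343,85,.048),W(560,79,.048),W(760,73.5,.048)];print("upper edge",u,np.arctan2(*(u[2]-u[0])[::-1]))
u=[W(333,280,.048),W(530,274,.048),W(700,270,.048)];print("lower edge",u,np.arctan2(*(u[2]-u[0])[::-1]))
print("pin head",W(770,190,.068),"base left",W(672,180,.048), "head left edge",W(722,190,.068))
print("tail end",W(364,190,.048),W(366,215,.048));print("spine back",W(393,150,.048),W(407,238,.048),"jaw tips",W(490,150,.054),W(497,215,.054))
c,w=clipc(f,s,(355,165,415,225));print(cv2.boundingRect(c))
for z in(.048,.054):
  c,w=clipc(f,s,(355,165,415,225),z=z);e=cv2.approxPolyDP((w*1e4).astype(np.float32)[:,None],15,True)[:,0]/10;print(z,e.round(1).tolist())
E
```

```text
tips [0.5094 0.0529] [0.5093 0.0367] mid gap [0.5092 0.0449]
prong roots upper [0.4846 0.0528] lower [0.4851 0.0366]
plate left [0.5308 0.0747] [0.5333 0.0147] 0.06005206074732158
upper edge [array([0.5308, 0.0747]), array([0.5945, 0.0768]), array([0.6529, 0.0786])] 0.03193017619089424
lower edge [array([0.5335, 0.013 ]), array([0.5952, 0.0153]), array([0.6483, 0.0169])] 0.033959065341235106
pin head [0.6456 0.0488] base left [0.6336 0.0461] head left edge [0.6323 0.0487]
tail end [0.5402 0.0425] [0.5417 0.0345]
spine back [0.5477 0.0551] [0.5552 0.0271] jaw tips [0.5736 0.0566] [0.5786 0.0366]
(361, 177, 47, 37)
0.048 [[574.0999755859375, 58.900001525878906], [570.5, 60.599998474121094], [548.5999755859375, 54.5], [549.5999755859375, 45.70000076293945], [539.7999877929688, 41.20000076293945], [541.2000122070312, 35.900001525878906], [551.4000244140625, 36.79999923706055], [554.9000244140625, 28.600000381469727], [580.2000122070312, 34.20000076293945], [579.7999877929688, 36.900001525878906], [573.2999877929688, 40.5], [569.7000122070312, 35.099998474121094], [561.2000122070312, 34.099998474121094], [557.2000122070312, 45.79999923706055], [557.9000244140625, 54.5], [566.9000244140625, 56.29999923706055], [573.2000122070312, 53.70000076293945]]
0.054 [[570.9000244140625, 60.20000076293945], [567.4000244140625, 61.79999923706055], [546.0, 55.900001525878906], [547.0, 47.400001525878906], [537.4000244140625, 43.0], [538.7999877929688, 37.70000076293945], [548.7999877929688, 38.70000076293945], [552.2000122070312, 30.700000762939453], [576.7999877929688, 36.20000076293945], [576.4000244140625, 38.79999923706055], [570.0999755859375, 42.29999923706055], [566.5999755859375, 37.0], [558.2999877929688, 36.099998474121094], [554.4000244140625, 47.400001525878906], [555.0999755859375, 55.900001525878906], [563.9000244140625, 57.599998474121094], [570.0, 55.099998474121094]]
```

Call:
step_arm(
  deltas=[
    [-0.012,0.01,0.01,-8,255],
    [-0.023,0.026,0.02,-14.3,255],
    [-0.023,0.026,0.035,-14.3,255],
    [-0.023,0.026,0.05,-14.3,255],
    [-0.023,0.026,0.06,-14.3,255],
    [-0.023,0.026,0.068,-14.3,255],
    [-0.023,0.026,0.07,-14.3,255],
    [-0.023,0.026,0.07,-14.3,255],
  ],
)

```text
t: 5.05
tcp_pos: [0.4763, 0.0214, 0.0892]
tcp_rot: [-1.919, -2.487, 0.0]
force: [-0.0, 0.6, -2.7]
finger_gap: 0.28
finger_force: 59.4
```

```bash
python3 - <<'E'
from station import r, imaging
import cv2,pickle
s=r.sense();f=imaging.grab_frame("wrist");g=imaging.grab_frame("side");pickle.dump((s,f,g),open("w4.pkl","wb"))
a=cv2.resize(f["img"][100:320,232:512],None,fx=2.8,fy=2.8,interpolation=2)
b=cv2.resize(g["img"][130:230,215:355],None,fx=1,fy=1)
a[-100:,-140:]=b
cv2.imwrite("pics/w4.png",a[:600])
print(s["tcp_pos"],s["tcp_rot"],s["force"])
E
```

```text
[0.47631191 0.02142524 0.08920566] [-1.91946449e+00 -2.48669656e+00  2.15392648e-04] [-0.03041168  0.55224639 -2.74549242]
```

View pics/w4.png

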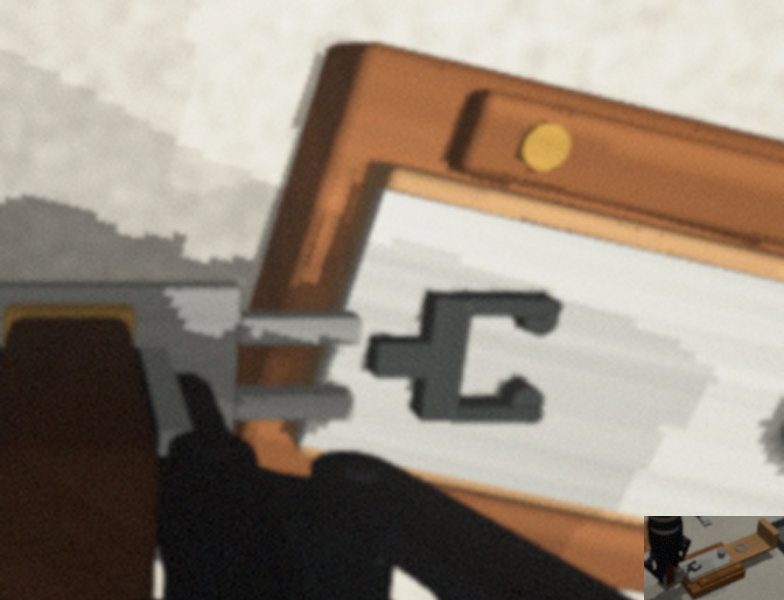

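The crop shows the prong ends at (360,329) and (352,402), with the gap's middle at about y 368. The clip is now square to the fork, with its tail from y 337 to 377 and its tail end at x 366.

```bash
cat >> fk.py <<'E'
def tool(s,X):
    "world point -> tool coords"
    return Ro.from_rotvec(s["tcp_rot"]).as_matrix().T@(np.asarray(X)-s["tcp_pos"])
E
python3 - <<'E'
from fk import *;import pickle
s,f,g=pickle.load(open("w4.pkl","rb"))
T=lambda u,v,z:(tool(s,onz(f,(u/2.8+231.7,v/2.8+99.7),z,s))*1000).round(1)[:2]
zt=s["tcp_pos"][2]-.0308
print("tips outer/inner",T(360,312+7,zt),T(360,345,zt),T(352,391,zt),T(352,418,zt),"roots",T(240,342,zt),T(238,391,zt))
print("tail top",T(378,344,.054),T(378,377,.054),T(410,346,.054),T(410,378,.054),"end",T(368,358,.048))
print("spine back low z",T(427,292,.048),T(412,418,.048),"spine top",T(432,299,.054),T(420,419,.054))
print("lips",T(560,305,.054),T(543,415,.054))
print(Ro.from_rotvec(s["tcp_rot"]).as_matrix().round(3))
# side silhouette: fork tip pixels
print("side proj of tip",proj(g,s["tcp_pos"]+Ro.from_rotvec(s["tcp_rot"]).as_matrix()@[.001,.0593,.0338]))
E
```

```text
tips outer/inner [12.1 59.4] [ 6.5 59.9] [-3.7 59.2] [-9.9 59.8] roots [ 7.1 35.3] [-3.7 35.5]
tail top [ 5.  65.4] [-2.5 66.2] [ 4.6 72.2] [-2.7 73. ] end [-0.6 66.1]
spine back low z [14.6 77.3] [-15.   77.4] spine top [15.  75.6] [-12.3  76.3]
lips [ 13.7 102.4] [-11.3 102.8]
[[-0.253  0.967 -0.   ]
 [ 0.967  0.253  0.   ]
 [ 0.    -0.    -1.   ]]
side proj of tip [255.5158195 184.9240805]
```

```bash
python3 - <<'E'
from fk import *;import pickle
s,f,g=pickle.load(open("w4.pkl","rb"));R=Ro.from_rotvec(s["tcp_rot"]).as_matrix()
G=cv2.cvtColor(f["img"],cv2.COLOR_BGR2GRAY).astype(float)
print("rows 205..255 cols 330-350",G[205:255,330:350].mean(1).round().astype(int).tolist())
print("cols 340..372 row 218-221",G[217:221,340:372].mean(0).round().astype(int).tolist(),"row 242-246",G[242:246,340:372].mean(0).round().astype(int).tolist())
print("cols 305..330 rows 208",G[204:209,305:330].mean(0).round().astype(int).tolist())
for dz in(.0278,.0308,.0338,.0368):
    P=lambda x,y,z:proj(f,s["tcp_pos"]+R@[x,y,z],s).round(1)
    print(dz,[P(x/1000+.0014,.048,dz)[1] for x in(11.5,5.5,-5.5,-11.5)],"tip",P(.0099,.0595,dz),P(-.007,.0595,dz),"plate corner",P(.0194,.0345,dz))
print("bottom edge +y side",[P(x/1000+.0014,.048,.0368)[1] for x in(11.5,-5.5)])
# side view zoom numbers
print(cv2.cvtColor(g["img"],cv2.COLOR_BGR2GRAY)[176:194,240:276])
E
```

```text
rows 205..255 cols 330-350 [64, 65, 65, 64, 65, 67, 71, 81, 108, 140, 154, 156, 157, 157, 148, 130, 110, 91, 74, 65, 65, 65, 68, 70, 73, 74, 76, 77, 77, 79, 78, 75, 71, 72, 73, 77, 89, 98, 100, 101, 104, 105, 106, 105, 102, 104, 108, 116, 123, 134]
cols 340..372 row 218-221 [159, 160, 159, 160, 159, 154, 143, 140, 141, 144, 152, 152, 154, 156, 158, 157, 158, 158, 160, 162, 176, 195, 204, 192, 165, 147, 143, 140, 134, 135, 141, 151] row 242-246 [102, 100, 101, 102, 100, 100, 100, 100, 102, 101, 100, 100, 102, 102, 102, 104, 108, 132, 174, 203, 210, 209, 211, 211, 210, 210, 210, 212, 210, 210, 212, 210]
cols 305..330 rows 208 [159, 159, 159, 159, 158, 158, 160, 158, 159, 159, 159, 152, 136, 117, 111, 108, 92, 68, 53, 52, 50, 53, 51, 49, 49]
0.0278 [np.float64(214.1), np.float64(224.2), np.float64(242.1), np.float64(251.7)] tip [362.  219.2] [359.1 246.8] plate corner [318.4 202.9]
0.0308 [np.float64(212.3), np.float64(222.2), np.float64(239.9), np.float64(249.3)] tip [360.1 217.3] [357.3 244.5] plate corner [317.2 201.4]
0.0338 [np.float64(210.6), np.float64(220.4), np.float64(237.8), 
[... 2262 characters left out ...]
  47  49  54  55  52  51  52
   66  80 101 111 114 114 116 112 109 109 100  92  90  85  87  82  79  76]
 [ 17  17  13  13  24  29  37  42  49  46  41  49  51  52  51  44  45  47
   59  75  94 108 114 110 112 106 102  96  86  83  81  79  77  73  70  65]
 [ 15   9  13  15  20  33  40  45  51  51  53  53  54  54  41  39  39  41
   53  66  86  98 103 101  96  95  89  87  82  79  75  72  70  64  65  57]
 [ 15  13  17  20  14  28  41  48  49  54  54  57  51  47  43  33  36  38
   45  60  78  87  89  85  82  83  83  83  77  70  66  62  59  57  65  65]
 [ 13  13  15  17  21  31  41  47  54  55  58  56  54  44  38  34  36  31
   35  49  65  75  74  74  74  74  72  69  65  60  57  56  59  63  72  76]]
```

Call:
step_arm(
  deltas=[
    [0,0,0.001,0,255],
    [0,0,0.0022,0,255],
    [0,0,0.0022,0,255],
    [0,0,0.0022,0,255],
  ],
)

```text
t: 5.55
tcp_pos: [0.4765, 0.021, 0.0872]
tcp_rot: [1.921, 2.486, 0.0]
force: [-0.1, 1.0, -2.5]
finger_gap: 0.276
finger_force: 59.4
```

Call:
step_arm(
  deltas=[
    [0,0.003,0,0,255],
    [0,0.006,0,0,255],
    [0,0.009,0,0,255],
    [0,0.012,0,0,255],
    [0,0.014,0,0,255],
    [0,0.014,0,0,255],
  ],
)

```text
t: 6.15
tcp_pos: [0.4903, 0.0247, 0.0871]
tcp_rot: [1.92, 2.486, 0.0]
force: [0.1, 0.5, -1.5]
finger_gap: 0.27
finger_force: 59.4
```

```bash
python3 - <<'E'
from station import r, imaging
import cv2,pickle
s=r.sense();f=imaging.grab_frame("wrist");pickle.dump((s,f),open("w5.pkl","wb"))
cv2.imwrite("pics/w5.png",cv2.resize(f["img"][170:290,290:512],None,fx=3.5,fy=3.5,interpolation=2))
print(s["tcp_pos"],s["tcp_rot"],s["force"])
E
```

```text
[0.49032856 0.02467563 0.08710121] [1.92017519e+00 2.48632028e+00 1.77096791e-04] [ 0.12677624  0.51553166 -1.53998906]
```

View pics/w5.png

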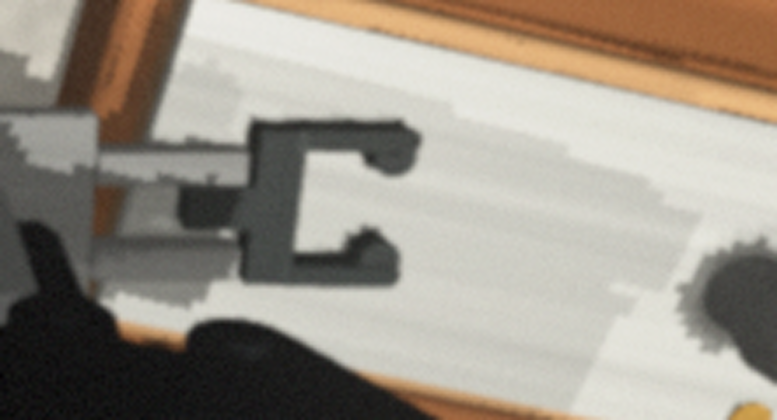

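The fork straddles the tail: the prong ends at about x 245 meet the spine back at (250,120)–(242,280), with the tail between them. The pin is at about (740,290).

```bash
python3 - <<'E'
import numpy as np
o=np.array([.0597,.0013]);R=lambda a:np.array([[np.cos(a),-np.sin(a)],[np.sin(a),np.cos(a)]])
y0,y1=.2555,.033;c0=np.array([.4905,.0247]);t0=c0+R(y0)@o;t1=np.array([.6035,.0466])
T=lambda p:(t0+(t1-t0)*p-R(y0+(y1-y0)*p)@o, y0+(y1-y0)*p)
for k in range(2):
    b,yb=T(k*.5)
    for i in range(1,9):
        c,y=T(k*.5+i/16);d=R(yb).T@(c-b)   # along tool y, left = tool x
        print([round(d[1],4),round(d[0],4),0,round(np.degrees(yb-y),1),255])
E
```

```text
[np.float64(0.0003), np.float64(0.0034), 0, np.float64(0.8), 255]
[np.float64(0.0006), np.float64(0.0069), 0, np.float64(1.6), 255]
[np.float64(0.0009), np.float64(0.0103), 0, np.float64(2.4), 255]
[np.float64(0.0012), np.float64(0.0138), 0, np.float64(3.2), 255]
[np.float64(0.0014), np.float64(0.0173), 0, np.float64(4.0), 255]
[np.float64(0.0017), np.float64(0.0208), 0, np.float64(4.8), 255]
[np.float64(0.002), np.float64(0.0243), 0, np.float64(5.6), 255]
[np.float64(0.0023), np.float64(0.0278), 0, np.float64(6.4), 255]
[np.float64(0.0007), np.float64(0.0035), 0, np.float64(0.8), 255]
[np.float64(0.0013), np.float64(0.007), 0, np.float64(1.6), 255]
[np.float64(0.002), np.float64(0.0105), 0, np.float64(2.4), 255]
[np.float64(0.0027), np.float64(0.014), 0, np.float64(3.2), 255]
[np.float64(0.0034), np.float64(0.0175), 0, np.float64(4.0), 255]
[np.float64(0.004), np.float64(0.021), 0, np.float64(4.8), 255]
[np.float64(0.0047), np.float64(0.0246), 0, np.float64(5.6), 255]
[np.float64(0.0054), np.float64(0.0281), 0, np.float64(6.4), 255]
```

Call:
step_arm(
  deltas=[
    [0.0003,0.0034,0,0.8,255],
    [0.0006,0.0069,0,1.6,255],
    [0.0009,0.0103,0,2.4,255],
    [0.0012,0.0138,0,3.2,255],
    [0.0014,0.0173,0,4,255],
    [0.0017,0.0208,0,4.8,255],
    [0.002,0.0243,0,5.6,255],
    [0.0023,0.0278,0,6.4,255],
  ],
)

```text
t: 7.0
tcp_pos: [0.5166, 0.034, 0.0871]
tcp_rot: [-2.058, -2.374, 0.0]
force: [-0.4, -0.3, -1.3]
finger_gap: 0.273
finger_force: 59.4
```

Call:
step_arm(
  deltas=[
    [0.0007,0.0035,0,0.8,255],
    [0.0013,0.007,0,1.6,255],
    [0.002,0.0105,0,2.4,255],
    [0.0027,0.014,0,3.2,255],
    [0.0034,0.0175,0,4,255],
    [0.004,0.021,0,4.8,255],
    [0.0047,0.0246,0,5.6,255],
    [0.0054,0.0281,0,6.4,255],
  ],
)

```text
t: 7.8
tcp_pos: [0.5436, 0.0433, 0.0871]
tcp_rot: [2.187, 2.255, -0.0]
force: [0.2, -0.5, -2.2]
finger_gap: 0.272
finger_force: 59.4
```

```bash
python3 - <<'E'
from station import r, imaging
import cv2,pickle
s=r.sense();f=imaging.grab_frame("wrist");pickle.dump((s,f),open("w6.pkl","wb"))
cv2.imwrite("pics/w6.png",cv2.resize(f["img"][160:300,290:512],None,fx=3.5,fy=3.5,interpolation=2))
print(s["tcp_pos"],s["tcp_rot"],s["force"])
E
```

```text
[0.54361833 0.04331302 0.08709134] [ 2.18693122e+00  2.25541708e+00 -2.32673534e-05] [ 0.24362341 -0.54626193 -2.15956165]
```

View pics/w6.png

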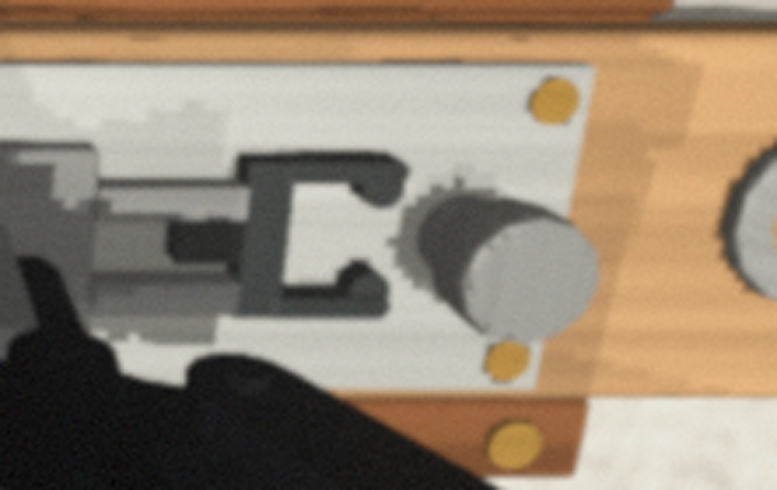

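The crop shows the clip square in the fork, with its spine at x≈240–290 and its lips at (380,180) and (362,285). The pin head is at (532,281) and the plate's front corners are at (593,66) and (540,388).

```bash
cat > m.py <<'E'
from fk import *
import sys,pickle
def head(f,s,x0=290,y0=160):
    h=cv2.cvtColor(f["img"],cv2.COLOR_BGR2HSV);return h
E
python3 - <<'E'
from fk import *;import pickle
s,f=pickle.load(open("w6.pkl","rb"))
T=lambda u,v,z:(tool(s,onz(f,(u/3.5+289.6,v/3.5+159.6),z,s))*1000).round(1)[:2]
print("head c",T(532,281,.068),"edges",T(598,272,.068),T(467,290,.068),T(545,219,.068),T(520,343,.068))
print("plate front corners",T(593,66,.048),T(540,388,.048),"upper/lower edges",T(250,64,.048),T(450,389,.048))
print("spine top-face back corners",T(246,163,.054),T(238,317,.054),"front tips",T(408,172,.054),T(388,305,.054))
print("inner jaw edges",T(330,184,.054),T(330,290,.054),"silh top",T(330,153,.048))
print("prong tips upper edge/lower",T(170,185,.0563),T(170,212,.0563),T(170,287,.0563),T(170,312,.0563))
print("tool yaw deg",np.degrees(np.arctan2(*Ro.from_rotvec(s["tcp_rot"]).as_matrix()[1::-1,1])))
E
```

```text
head c [  1.3 100. ] edges [  2.8 109.9] [-0.2 90.3] [ 11.5 100.3] [ -9.2 100. ]
plate front corners [ 30.8 117.8] [-28.9 119.4] upper/lower edges [31.1 61. ] [-29.1 103.1]
spine top-face back corners [15.9 59.6] [-11.8  60.9] front tips [14.3 86.4] [-9.5 86.3]
inner jaw edges [12.2 73.8] [-6.7 76.1] silh top [15.7 76. ]
prong tips upper edge/lower [12.9 46.8] [ 8.2 47.1] [-5.1 48.1] [-9.7 48.5]
tool yaw deg 1.7664711233748502
```

Call:
step_arm(
  deltas=[
    [-0.0002,0.002,0,0,255],
    [-0.0004,0.004,0,0,255],
    [-0.0006,0.006,0,0,255],
    [-0.0008,0.008,0,0,255],
    [-0.0008,0.009,0,0,255],
    [-0.0008,0.01,0,0,255],
    [-0.0008,0.0105,0,0,255],
    [-0.0008,0.011,0,0,255],
  ],
)

```text
t: 8.65
tcp_pos: [0.5543, 0.0427, 0.0871]
tcp_rot: [-2.186, -2.257, 0.0]
force: [-0.1, 0.6, -1.3]
finger_gap: 0.271
finger_force: 59.4
```

Call:
step_arm(
  deltas=[
    [0,0.0004,0,0,255],
    [0,0.0008,0,0,255],
    [0,0.0012,0,0,255],
    [0,0.0016,0,0,255],
    [0,0.002,0,0,255],
    [0,0.0024,0,0,255],
    [0,0.0028,0,0,255],
    [0,0.0032,0,0,255],
  ],
)

```text
t: 9.45
tcp_pos: [0.5571, 0.0428, 0.0868]
tcp_rot: [-2.185, -2.256, 0.001]
force: [-2.6, -1.0, -0.4]
finger_gap: 0.273
finger_force: 59.6
```

Call:
step_arm(
  deltas=[
    [0,0.0004,0,0,255],
    [0,0.0008,0,0,255],
    [0,0.0012,0,0,255],
    [0,0.0016,0,0,255],
    [0,0.002,0,0,255],
    [0,0.0024,0,0,255],
    [0,0.0028,0,0,255],
    [0,0.0032,0,0,255],
  ],
)

```text
t: 10.25
tcp_pos: [0.5606, 0.043, 0.0869]
tcp_rot: [-2.185, -2.256, 0.0]
force: [-3.9, -2.0, -2.4]
finger_gap: 0.275
finger_force: 59.5
```

Call:
step_arm(
  deltas=[
    [0,0.0005,0,0,255],
    [0,0.001,0,0,255],
    [0,0.0015,0,0,255],
    [0,0.002,0,0,255],
    [0,0.0025,0,0,255],
    [0,0.003,0,0,255],
    [0,0.0035,0,0,255],
    [0,0.004,0,0,255],
  ],
)

```text
t: 11.05
tcp_pos: [0.5648, 0.0431, 0.0871]
tcp_rot: [-2.186, -2.257, -0.0]
force: [-3.8, -1.2, -3.0]
finger_gap: 0.274
finger_force: 59.5
```

```bash
cat > chk.py <<'E'
from station import r, imaging
from fk import *
import pickle,sys
s=r.sense();f=imaging.grab_frame("wrist");pickle.dump((s,f),open(sys.argv[1]+".pkl","wb"))
T=lambda p,z:(tool(s,onz(f,p,z,s))*1000).round(1)[:2]
g=cv2.cvtColor(cv2.GaussianBlur(f["img"],(3,3),0),cv2.COLOR_BGR2HSV).astype(int)
# brass screw (yellow): plate screws, z .049
m=((g[...,0]>15)&(g[...,0]<32)&(g[...,1]>130)&(g[...,2]>110)).astype(np.uint8)
for c in cv2.findContours(m,0,1)[0]:
    if cv2.contourArea(c)>25: (x,y),q=cv2.minEnclosingCircle(c);print("screw",T((x,y),.049),"r px",round(q,1))
# grey pin head
m=((g[...,1]<40)&(g[...,2]>95)&(g[...,2]<175)).astype(np.uint8);m=cv2.morphologyEx(m,cv2.MORPH_OPEN,np.ones((5,5)))
for c in cv2.findContours(m,0,1)[0]:
    a=cv2.contourArea(c)
    if 500<a<2200 and len(c)>5: e=cv2.fitEllipse(c);print("grey",a,[round(v,1) for v in (*e[0],*e[1])],T(e[0],.068))
print("F",s["force"].round(1),s["tcp_pos"].round(4))
E
python3 chk.py w7
```

```text
screw [-37.6  96.7] r px 6.1
screw [-22.1  99.4] r px 5.0
screw [25.8 99.3] r px 6.0
screw [48.2 95.6] r px 9.6
screw [48.6  0.4] r px 9.0
grey 584.5 [7.4, 271.4, 16.7, 51.2] [ -17.7 -138.1]
grey 524.5 [336.2, 250.2, 15.9, 45.2] [-4.7 43.7]
grey 1005.5 [417.7, 238.2, 31.8, 41.0] [ 2.3 87. ]
grey 1018.5 [327.6, 217.8, 34.3, 61.1] [14.  37.8]
grey 826.5 [244.1, 193.7, 19.2, 70.7] [27.1 -6. ]
F [-3.8 -1.2 -3. ] [0.5648 0.0431 0.0871]
```

Call:
step_arm(
  deltas=[
    [0,0.0007,0,0,255],
    [0,0.0014,0,0,255],
    [0,0.0021,0,0,255],
    [0,0.0028,0,0,255],
    [0,0.0035,0,0,255],
    [0,0.0042,0,0,255],
    [0,0.0049,0,0,255],
    [0,0.0056,0,0,255],
  ],
)

```text
t: 11.9
tcp_pos: [0.5701, 0.0433, 0.087]
tcp_rot: [-2.185, -2.256, 0.001]
force: [-4.8, -1.3, -1.0]
finger_gap: 0.272
finger_force: 59.5
```

Call:
step_arm(
  deltas=[
    [0,0.0007,0,0,255],
    [0,0.0014,0,0,255],
    [0,0.0021,0,0,255],
    [0,0.0028,0,0,255],
    [0,0.0035,0,0,255],
    [0,0.0042,0,0,255],
    [0,0.0049,0,0,255],
    [0,0.0056,0,0,255],
  ],
)

```text
t: 12.7
tcp_pos: [0.5765, 0.0436, 0.0874]
tcp_rot: [2.185, 2.256, 0.001]
force: [0.5, 0.2, -2.6]
finger_gap: 0.279
finger_force: 59.6
```

```bash
python3 chk.py w8 | grep -E "99|grey 9|grey 1|F|screw"; python3 - <<'E'
import pickle,cv2
s,f=pickle.load(open("w8.pkl","rb"))
cv2.imwrite("pics/w8.png",cv2.resize(f["img"][160:300,290:512],None,fx=3.5,fy=3.5,interpolation=2))
E
```

```text
screw [-21.9  90. ] r px 4.9
screw [25.5 90. ] r px 5.9
screw [48.5 84.3] r px 9.5
screw [ 48.5 -10.8] r px 9.1
grey 958.5 [400.5, 238.3, 31.1, 40.5] [ 2.1 78. ]
grey 1128.5 [325.4, 217.2, 33.3, 68.3] [14.1 36.7]
grey 1513.0 [235.6, 207.0, 44.6, 78.8] [ 19.8 -10.6]
F [ 0.5  0.2 -2.6] [0.5765 0.0436 0.0874]
```

View pics/w8.png

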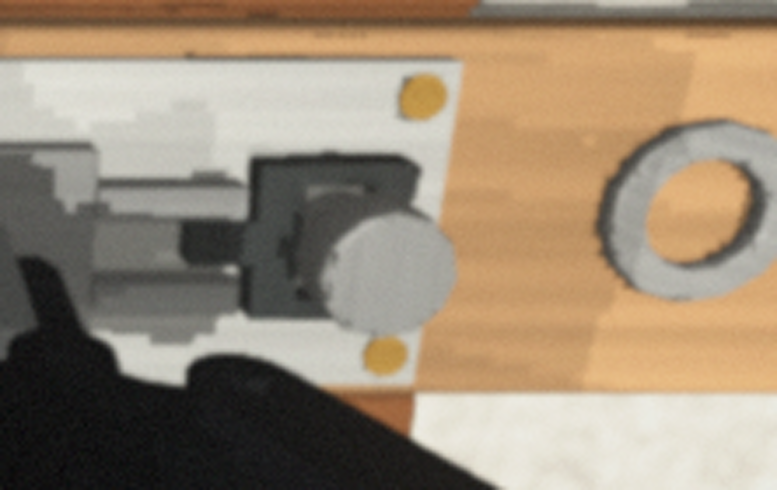

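The crop shows the clip's jaws closed round the pin, under the head at (390,270). The spine back is at x≈250, just ahead of the prong ends at x≈245.

```bash
python3 - <<'E'
from fk import *;import pickle
for n,hd,sc,bk,ft,pf in(("w6",[(532,281)],[(553,101),(507,361)],[(240,157),(238,317)],[(408,172),(388,305)],[(593,66),(540,388)]),("w8",[(390,272)],[(423,97),(386,356)],[(251,157),(243,317)],[(420,172)],[(462,62),(415,388)])):
    s,f=pickle.load(open(n+".pkl","rb"))
    T=lambda p,z:(tool(s,onz(f,(p[0]/3.5+289.6,p[1]/3.5+159.6),z,s))*1000).round(1)[:2].tolist()
    print(n,"head",[T(p,.068) for p in hd],"screws",[T(p,.049) for p in sc],"back",T(bk[0],.048),T(bk[1],.054),"front",[T(p,.054) for p in ft],"platefront",[T(p,.048) for p in pf])
E
```

```text
w6 head [[1.3, 100.0]] screws [[25.1, 111.6], [-22.9, 111.8]] back [15.0, 60.8] [-11.8, 60.9] front [[14.3, 86.4], [-9.5, 86.3]] platefront [[30.8, 117.8], [-28.9, 119.4]]
w8 head [[2.7, 78.2]] screws [[25.7, 90.1], [-22.1, 90.3]] back [14.9, 62.8] [-12.0, 61.9] front [[14.2, 88.6]] platefront [[31.4, 96.3], [-29.1, 97.0]]
```

Call:
step_arm(
  deltas=[
    [0,0.0002,0,0,255],
    [0,0.0004,0,0,255],
    [0,0.0006,0,0,255],
    [0,0.0008,0,0,255],
    [0,0.001,0,0,255],
    [0,0.0012,0,0,255],
    [0,0.0014,0,0,255],
    [0,0.0016,0,0,255],
  ],
)

```text
t: 13.55
tcp_pos: [0.5776, 0.0435, 0.0871]
tcp_rot: [2.186, 2.257, 0.0]
force: [0.7, 0.0, -1.1]
finger_gap: 0.276
finger_force: 59.6
```

Call:
step_arm(
  deltas=[
    [0,0.0002,0,0,255],
    [0,0.0004,0,0,255],
    [0,0.0006,0,0,255],
    [0,0.0008,0,0,255],
    [0,0.001,0,0,255],
    [0,0.0012,0,0,255],
    [0,0.0014,0,0,255],
    [0,0.0016,0,0,255],
  ],
)

```text
t: 14.35
tcp_pos: [0.579, 0.0436, 0.0871]
tcp_rot: [-2.185, -2.257, 0.0]
force: [-1.0, 0.5, -1.3]
finger_gap: 0.273
finger_force: 59.6
```

Call:
step_arm(
  deltas=[
    [0,0.0002,0,0,255],
    [0,0.0004,0,0,255],
    [0,0.0006,0,0,255],
    [0,0.0008,0,0,255],
    [0,0.001,0,0,255],
    [0,0.0012,0,0,255],
  ],
)

```text
t: 14.95
tcp_pos: [0.5797, 0.0436, 0.0871]
tcp_rot: [-2.185, -2.256, 0.002]
force: [-3.2, 0.2, 1.3]
finger_gap: 0.277
finger_force: 59.9
```

```bash
python3 chk.py w9 | grep -E "screw|grey [91]|F"; python3 - <<'E'
from fk import *;import pickle
# dark spine back edge along tail-free rows, w8 vs w9
for n in("w6","w8","w9"):
    s,f=pickle.load(open(n+".pkl","rb"));g=cv2.cvtColor(f["img"],cv2.COLOR_BGR2GRAY).astype(int)
    out=[]
    for v in(208,212,246,248):
        row=g[v-1:v+2,345:400].mean(0);k=np.argmax(row<78);out.append((tool(s,onz(f,(345+k,v),.051,s))*1000).round(1)[:2].tolist())
    print(n,out)
E
```

```text
screw [-22.   86.9] r px 5.2
screw [25.7 87. ] r px 5.9
screw [48.4 81.3] r px 9.5
screw [ 48.5 -13.7] r px 9.0
grey 976.5 [395.2, 238.5, 31.4, 40.7] [ 2.2 74.9]
grey 1027.5 [323.9, 217.2, 31.9, 70.4] [14.3 35.8]
grey 1751.0 [232.1, 210.3, 48.2, 88.3] [ 18.1 -12.4]
F [-3.2  0.2  1.3] [0.5797 0.0436 0.0871]
w6 [[13.8, 59.8], [11.3, 60.6], [-10.5, 62.7], [-11.8, 62.8]]
w8 [[13.7, 62.3], [11.2, 61.9], [-10.7, 62.2], [-12.0, 63.6]]
w9 [[13.8, 59.8], [11.3, 61.2], [-10.5, 62.0], [-11.8, 62.2]]
```

Call:
step_arm(
  deltas=[
    [0,-0.004,0,0,255],
    [0,-0.01,0,0,255],
    [0,-0.02,0,0,255],
    [0,-0.03,0,0,255],
    [0,-0.035,-0.02,0,255],
    [0,-0.04,-0.05,0,255],
    [0,-0.05,-0.08,0,255],
    [0.03,-0.07,-0.08,0,255],
  ],
)

```text
t: 15.8
tcp_pos: [0.5128, 0.0692, 0.1727]
tcp_rot: [2.184, 2.245, 0.011]
force: [0.1, 0.5, -1.9]
finger_gap: 0.273
finger_force: 59.7
```

Call:
step_arm(
  deltas=[
    [0.04,-0.015,0,0,255],
    [0.08,-0.03,0,0,255],
    [0.12,-0.038,0,0,255],
    [0.155,-0.038,0,0,255],
    [0.178,-0.038,0,0,255],
    [0.184,-0.0385,0.02,0,255],
    [0.184,-0.0385,0.05,0,255],
    [0.184,-0.0385,0.07,0,255],
  ],
)

```text
t: 16.6
tcp_pos: [0.4635, 0.254, 0.0954]
tcp_rot: [-2.184, -2.258, 0.002]
force: [-0.6, -1.0, -2.9]
finger_gap: 0.276
finger_force: 59.6
```

Call:
step_arm(
  deltas=[
    [0,0,0.01,0,255],
    [0,0,0.018,0,255],
    [0,0,0.018,0,255],
    [0,0,0.018,0,255],
  ],
)

```text
t: 17.0
tcp_pos: [0.4656, 0.2541, 0.0801]
tcp_rot: [2.185, 2.256, 0.002]
force: [-0.4, 0.6, -1.9]
finger_gap: 0.271
finger_force: 59.6
```

Call:
step_arm(
  deltas=[
    [0,0,0.015,0,255],
    [0,0,0.028,0,255],
    [0,0,0.034,0,255],
    [0,0,0.037,0,255],
    [0,0,0.037,0,255],
    [0,0,0.037,0,255],
  ],
)

```text
t: 17.6
tcp_pos: [0.4653, 0.2541, 0.0421]
tcp_rot: [2.185, 2.257, 0.001]
force: [-0.6, -0.9, -1.9]
finger_gap: 0.273
finger_force: 59.6
```

Call:
step_arm(
  deltas=[
    [0,0,0.0005,0,255],
    [0,0,0.001,0,255],
    [0,0,0.0015,0,255],
    [0,0,0.0015,0,255],
  ],
)

```text
t: 18.0
tcp_pos: [0.4652, 0.2541, 0.0408]
tcp_rot: [2.185, 2.257, 0.001]
force: [-0.4, 0.3, -1.6]
finger_gap: 0.274
finger_force: 59.6
```

Call:
step_arm(
  deltas=[
    [0,0,0.0004,0,255],
    [0,0,0.0008,0,255],
    [0,0,0.0008,0,255],
  ],
)

```text
t: 18.3
tcp_pos: [0.4652, 0.2541, 0.0408]
tcp_rot: [2.185, 2.256, 0.001]
force: [-1.6, -0.7, 6.4]
finger_gap: 0.272
finger_force: 60.4
```

Contact with the mat. I'll release slowly, then rise.

Call:
step_arm(
  deltas=[
    [0,0,-0.0006,0,255],
    [0,0,-0.0006,0,180],
    [0,0,-0.0006,0,140],
    [0,0,-0.0006,0,100],
    [0,0,-0.0006,0,60],
    [0,0,-0.0006,0,20],
    [0,0,-0.0006,0,0],
    [0,0,-0.0006,0,0],
  ],
)

```text
t: 19.1
tcp_pos: [0.4651, 0.254, 0.0404]
tcp_rot: [2.186, 2.257, 0.0]
force: [-0.4, 0.8, -0.1]
finger_gap: 0.998
finger_force: 0.0
```

Call:
step_arm(
  deltas=[
    [0,0,0,0,0],
    [0,0,-0.01,0,0],
    [0,0,-0.04,0,0],
    [0,0,-0.08,0,0],
    [0,0,-0.12,0,0],
    [0,0,-0.12,0,0],
    [0,0,-0.12,0,0],
  ],
)

```text
t: 19.8
tcp_pos: [0.4663, 0.2545, 0.1629]
tcp_rot: [2.184, 2.255, 0.007]
force: [-0.3, 0.4, -1.4]
finger_gap: 1.001
finger_force: 0.0
```

```bash
python3 - <<'E'
from station import r, imaging
from fk import *;import pickle
s=r.sense();f=imaging.grab_frame("wrist");g=imaging.grab_frame("side");t=imaging.grab_frame("top")
print(s["t"],s["tcp_pos"],s["finger_gap"],s["force"])
G=cv2.cvtColor(f["img"],cv2.COLOR_BGR2GRAY)
m=(G<48).astype(np.uint8);m[:150]=0;m[215:]=0;m[:,:225]=0;m[:,:300]=m[:,:300];m[:,300:]=0
b=cv2.boundingRect(big(m));print("handle px",b,"(w2 look: 244..274, ..208)")
st,_=masks(f,(225,140,340,215));c=big(st);print("steel",cv2.boundingRect(c),[onz(f,p,.01,s).round(4)[:2] for p in((cv2.boundingRect(c)[0],177),(cv2.boundingRect(c)[0]+cv2.boundingRect(c)[2],177))])
_,d=pickle.load(open("f0.pkl","rb"))
# bystanders: change of the fixed views, listed as blobs
for n,q in(("side",g),("top",t)):
    D=(cv2.absdiff(cv2.GaussianBlur(q["img"],(5,5),0),cv2.GaussianBlur(d[n]["img"],(5,5),0)).max(2)>35).astype(np.uint8)
    print(n,[cv2.boundingRect(c) for c in cv2.findContours(D,0,2)[0] if cv2.contourArea(c)>20])
h=cv2.resize(f["img"][100:320,140:400],None,fx=1.5,fy=1.5)
w=cv2.resize(g["img"][110:230,160:400],None,fx=1.6,fy=1.6)
o=np.zeros((330+192,390,3),np.uint8);o[:330,:390]=h;o[330:,:384]=w;cv2.imwrite("pics/end.png",o)
E
```

```text
19.8 [0.46631877 0.25454425 0.16290454] 1.0008159951745708 [-0.27585619  0.44548131 -1.37943346]
handle px (239, 171, 35, 44) (w2 look: 244..274, ..208)
steel (258, 167, 57, 18) [array([0.4687, 0.2625]), array([0.5254, 0.2643])]
side [(0, 284, 19, 8), (11, 186, 50, 67), (148, 180, 11, 11), (250, 177, 13, 17), (258, 175, 15, 11), (52, 156, 164, 114), (190, 137, 5, 15), (342, 136, 10, 9), (334, 136, 12, 12), (197, 135, 11, 21), (328, 134, 16, 27), (17, 125, 52, 69), (161, 57, 60, 59), (171, 46, 28, 11), (153, 0, 47, 43), (0, 0, 24, 78)]
top [(19, 360, 70, 24), (195, 355, 16, 29), (146, 214, 94, 142), (223, 177, 25, 21), (34, 166, 157, 218), (221, 140, 24, 15), (216, 95, 29, 7), (217, 89, 27, 5), (215, 81, 29, 7)]
```

```bash
python3 - <<'E'
from station import imaging
from fk import *;import pickle
_,d=pickle.load(open("f0.pkl","rb"));g=imaging.grab_frame("side")
for n,q in(("start",d["side"]),("now",g)):
    G=cv2.cvtColor(q["img"],cv2.COLOR_BGR2GRAY)
    H=(G[125:170,180:215]<45).astype(np.uint8);c=big(H)+[180,125];print(n,"handle",cv2.boundingRect(c),cv2.minAreaRect(c))
    e=G[175:200,140:168].astype(int);print(" eraser",[(int(a.mean()*10)/10) for a in np.where(e>np.percentile(e,92))],e[::4,::4].tolist())
    k=(G[155:195,255:310]<60).astype(np.uint8);print(" dark on foot",[cv2.boundingRect(c+[255,155]) for c in cv2.findContours(k,0,2)[0] if cv2.contourArea(c)>8])
E
```

```text
start handle (191, 137, 11, 22) ((196.12997436523438, 147.40997314453125), (20.93036460876465, 9.475231170654297), 81.8698959350586)
 eraser [16.1, 20.5] [[116, 120, 117, 120, 115, 117, 121], [119, 116, 117, 114, 119, 109, 120], [120, 117, 119, 116, 116, 66, 117], [117, 115, 116, 117, 83, 104, 122], [121, 115, 74, 89, 82, 121, 119], [116, 120, 117, 104, 118, 121, 121], [120, 118, 120, 122, 121, 120, 122]]
 dark on foot [(255, 188, 6, 7), (266, 176, 44, 19), (258, 175, 14, 10), (290, 168, 5, 4)]
now handle (185, 136, 30, 34) ((202.4036865234375, 155.32110595703125), (26.627573013305664, 35.05644607543945), 16.69924545288086)
 eraser [4.7, 6.6] [[117, 113, 116, 117, 114, 115, 122], [115, 116, 116, 105, 83, 83, 85], [117, 119, 113, 80, 69, 56, 71], [118, 114, 76, 67, 62, 65, 71], [102, 77, 63, 65, 62, 70, 70], [77, 75, 68, 68, 70, 70, 73], [71, 70, 69, 72, 70, 68, 70]]
 dark on foot [(279, 182, 31, 13), (255, 182, 17, 13), (288, 165, 13, 8)]
```

Call:
step_arm(
  deltas=[
    [0,0,-0.04,0,0],
    [0.03,-0.03,-0.08,0,0],
    [0.065,-0.06,-0.09,0,0],
    [0.1,-0.09,-0.09,0,0],
    [0.135,-0.125,-0.09,0,0],
    [0.17,-0.16,-0.09,0,0],
    [0.205,-0.195,-0.09,0,0],
    [0.24,-0.23,-0.09,0,0],
  ],
)

```text
t: 20.8
tcp_pos: [0.2255, 0.4871, 0.2488]
tcp_rot: [2.185, 2.256, -0.004]
force: [-0.0, -0.1, -1.0]
finger_gap: 1.0
finger_force: 0.0
```

Call:
step_arm(
  deltas=[
    [0.01,-0.04,0,0,0],
    [0.01,-0.08,0,0,0],
    [0.01,-0.1,0,0,0],
    [0.01,-0.1,0,0,0],
  ],
)

```text
t: 21.2
tcp_pos: [0.1243, 0.4927, 0.249]
tcp_rot: [2.18, 2.261, -0.005]
force: [0.5, -0.4, -0.8]
finger_gap: 0.998
finger_force: 0.0
```

```bash
python3 - <<'E'
from station import imaging
from fk import *;import pickle
_,d=pickle.load(open("f0.pkl","rb"));F={n:imaging.grab_frame(n) for n in("side","top")}
for w,D in(("start",d),("now",F)):
    G=cv2.cvtColor(D["side"]["img"],cv2.COLOR_BGR2GRAY);c=big(G[125:170,180:215]<45)+[180,125];print(w,"side handle",cv2.boundingRect(c),cv2.minAreaRect(c))
    k=(G[155:195,255:310]<60).astype(np.uint8);print(" dark on foot",[cv2.boundingRect(c+[255,155]) for c in cv2.findContours(k,0,2)[0] if cv2.contourArea(c)>8])
    G=cv2.cvtColor(D["top"]["img"],cv2.COLOR_BGR2GRAY);c=big(G[205:245,135:170]<45)+[135,205];print(" top handle",cv2.boundingRect(c))
for n in F:
    D=(cv2.absdiff(cv2.GaussianBlur(F[n]["img"],(5,5),0),cv2.GaussianBlur(d[n]["img"],(5,5),0)).max(2)>30).astype(np.uint8)
    print(n,[cv2.boundingRect(c) for c in cv2.findContours(D,0,2)[0] if cv2.contourArea(c)>10])
E
```

```text
start side handle (191, 137, 11, 22) ((196.12997436523438, 147.40997314453125), (20.93036460876465, 9.475231170654297), 81.8698959350586)
 dark on foot [(255, 188, 6, 7), (266, 176, 44, 19), (258, 175, 14, 10), (290, 168, 5, 4)]
 top handle (142, 223, 17, 13)
now side handle (194, 136, 11, 21) ((198.70794677734375, 146.07920837402344), (20.39826202392578, 9.552356719970703), 84.2894058227539)
 dark on foot [(255, 178, 55, 17), (288, 165, 13, 8)]
 top handle (142, 220, 17, 12)
side [(249, 177, 15, 17), (258, 175, 15, 11), (294, 166, 8, 7), (190, 137, 7, 22), (342, 136, 10, 9), (333, 135, 14, 14), (198, 135, 8, 21), (328, 134, 16, 27), (64, 134, 19, 25), (38, 126, 23, 19), (5, 52, 19, 26), (19, 20, 22, 29)]
top [(124, 379, 17, 5), (21, 368, 24, 16), (0, 363, 13, 21), (52, 344, 66, 38), (143, 231, 17, 7), (143, 220, 16, 5), (222, 178, 27, 20), (222, 141, 20, 14), (217, 95, 27, 6), (216, 89, 28, 5), (215, 82, 29, 6)]
```

```bash
python3 -c "
from station import finish_job
print(finish_job())"
```

```text
the job is handed in; nothing more can be done
None
```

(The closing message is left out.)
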